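# Take the end play out of a dolly wheel

### The arm

A 7-joint arm with a two-finger parallel gripper is mounted at the origin on the work surface. World frame = base frame: x ahead of the robot, y to its left, z up, the work surface at z = 0. Lengths are in mm, angles in rad, forces in N, time in s.
With the tool pointing down it reaches from about 425 to 800 mm from the base axis. Payload 8.3 kg.
Tool frame: the origin (TCP) lies between the finger pads; the fingertips stand 19 mm ahead of it and the grasp point (between the pads) is the TCP; z points along the fingers, y is the line along which they close (so a half turn about z gives the same grasp; the last joint's range is limited). The gripper opens to 85 mm and grips with 20 to 120 N. Pads are 22 mm wide; open, the fingers measure 114 mm over their backs; the gripper's body (76 mm by 85 mm) begins 54 mm behind the grasp point. The pads swing forward as they close: fully open they stand 13 mm farther back than shut.
Start: joints at [1.239, 0.383, 0.016, 1.37, -0.006, 1.388, -0.046], TCP at [166.022, -602.529, 250.279] pointing down, gripper open.
Joint ranges: [-2.95, 2.95], [-0.25, 2.06], [-1.52, 1.56], [0.18, 2.33], [-1.44, 4.58], [0.02, 2.06], [-3.01, 3.01]. Speed limits (rad/s): [2.39, 2.39, 3.01, 3.01, 3.14, 3.14, 3.14].

### API

Orientations are given as a unit quaternion [w, x, y, z].
In Python, from rig import r, optics gives the robot as it stands.
- The arm moves only by the tool apply_moves, never from a script. Its argument "moves" is a list of rows, each a list of 3 entries, a list of its own where there are three numbers: the shift along the tool's x, y, z in cm, then the turn, a rotation vector about the tool's x, y, z in rad, then the opening, from 0 (shut) to 1 (fully open). A call has 1 to 5 rows; each row is the pose to reach, as a shift and turn from the pose commanded when the call began, along the tool's axes at that moment; what a row does not reach only later rows make up. A row lasts 1/12 s, in which the tool goes at most 41.7 mm and 7.16 degrees, less where a joint would pass 70% of its speed; a pose out of reach is approached as far as the arm can. A call with a gripper value outside its range is refused whole. The fingers move at their own pace and stop on an object; the grip force is fixed at half the most. Time passes only in rows, so rows that repeat a pose let the fingers close. It gives the time, the measured TCP pose, the force, the opening and the grip force at its end, in the units of the state.
- r.sense(): the state, without advancing time (a new reading comes with each control period).
- optics.capture(name): name is "scene" or "top"; returns (picture, depth): 480x640x3 uint8, red, green, blue; 480x640 float32, mm along the optical axis (not along the pixel's ray), 0 where there is no reading.
- optics.get_calibration(name): a dict with "intrinsics" (3x3 intrinsics, pixels), "origin" and "orientation" of the camera in the world. Camera axes: x right, y down, z forward; pixel columns grow to the right and rows downward; lengths in mm; the calibration is good to about 2 mm. A picture is of the moment at which its call begins. get_calibration takes no time and is no camera call.
- r.sign_off(): hands the job in; it is judged then, once.
The state is a dict: "time": time; "joints": joint angles; "qd": joint speeds; "effort": joint torques, N m; "tool_pos": TCP position; "orientation": TCP orientation; "contact_force": force on the tool from outside, world axes, zero at the start; "moment": the same for the moment, N m; "finger_gap": finger opening in mm; "finger_force": force on a finger pad.
Only numpy, scipy, OpenCV 4.12 (cv2) and the standard library are available. Lean on these libraries where they do the work, as an engineer would, in place of code of your own. Each camera call takes 0.05 s, during which the arm holds its last target. There are 200 camera calls.

### The job

The wheel on the far axle of the upturned dolly has end play. Loosen the thumbscrew of its shaft collar first; then slide the collar along the axle so that it pushes the spacer and the wheel home, until the wheel sits snugly against its rubber washer with no play and the washer lightly squeezed (about 10 N on the washer), but never crushed. Then turn the thumbscrew fully tight again so that the collar holds the wheel there, let go, and leave the other things where they lie.

Things in the scene. Friction and masses are not known exactly. Their poses are not given: they have to be found in the camera images.
- dolly: Upturned plywood dolly fixed on the bench, deck 18 mm thick. Origin: on the bench, right under the far axle; y runs along that axle from collar to wheel, z up. Both axles are 90 mm above the bench. Far axle: 16 mm bar between brackets at y = -110 and +137 mm, 104 mm high. Near axle (x = -120 mm) has two fixed 100 mm wheels, tops 140 mm above the bench.
- screw_grip (a point): Centre of the thumbscrew's flat steel wing, 136 mm above the bench, straight over the collar's middle. The wing is 8 mm thick (this point's x axis), 30 mm long (y axis) and 24 mm high, on a 10 mm stem on top of the collar. It turns with the screw; tight, it lies along the axle. Grip it across its 8 mm from above; gripped so, it can also push the collar along.
- thumbscrew (a joint): Angle of the thumbscrew, rad: 0 = fully tight (stop), 1.6 = other stop; grows counter-clockwise seen from above, which loosens. It takes about 0.2 N m to turn, 0.3 N m close to tight, and stays where it is left. The collar holds firmly (20 N and more) below 0.15 and is wholly free above 0.6; fully tight means below 0.15, well loosened above 0.8.
- collar (a joint): Travel of the steel shaft collar (36 mm diameter, 18 mm wide) along the far axle, m, growing towards the wheel; free, it slides with 1 N of friction. At 0 its middle is at dolly y = -50 mm.
- collar_face (a point): Centre of the collar's face that looks to the wheel, on the axle's centre line, 9 mm from the collar's middle.
- spacer_end (a point): Centre of the end of the aluminium spacer sleeve (26 mm diameter, 45 mm long) that the collar is to push on, on the axle's centre line; the sleeve is one with the wheel. When the wheel just touches its unsqueezed washer this point is at dolly y = +30 mm.
- wheel (a joint): Distance of the wheel (100 mm diameter, 32 mm wide tyre, hub 40 mm wide) from the unsqueezed rubber washer, m: 0 = just touching, 0.004 to 0.014 at the start, negative = pressing into it. It slides with about 2 N of friction; the tyre's near side is 49 mm from the spacer's free end.
- washer (a joint): Squeeze of the rubber washer (40 mm diameter, 12 mm thick, at the bracket behind the wheel), m: 0 = unsqueezed, grows as the wheel presses into it. It springs with 6 N per mm: about 1.6 mm is right, 0.6 to 2.6 mm is good, beyond 3.5 mm (21 N) it is crushed.
- screwdriver: Screwdriver 160 mm long lying on the deck between the axles; leave alone.
- spare_wheel: Spare wheel, 100 mm diameter, 38 mm high, lying flat on the bench beyond the dolly; leave alone.
- parts_box: Small closed carton 100 x 140 x 70 mm on the bench beyond the dolly; leave alone.
- spare_collar: Spare collar ring, 36 mm diameter, 18 mm high, lying flat on the deck; leave alone.

How it is judged:
By the outcome, as a careful person would: the job done as asked, in the order asked, and still so for the second after the job is handed in, with the robot touching nothing.
It also fails if it takes over 61 s, if anything falls off the work surface, if the arm or the gripper's body presses on something with over 40 N, if the wrist force passes 120 N, or if a joint passes its speed limit or range.

## Working session

There is one attempt and no reset: what is moved stays moved. The work goes in short steps, Python scripts to look and compute and a tool call to move; the robot and the scene stay as the last step left them, time stands still between calls to the robot, and variables do not carry over. Pictures are saved under pics/ and viewed, at most 10 in all, crops included, and the job is handed in when it is done.

Besides the shell and the picture viewer there is one more tool, called in YAML: its name, and indented under it one key for each argument. apply_moves: Moves the arm, as the interface text tells. Its arguments: {"type":"object","properties":{"moves":{"type":"array","items":{"type":"array"}}},"required":["moves"]}

```bash
mkdir -p pics; python3 - <<'E'
from rig import r, optics
import cv2,numpy as np
for n in("scene","top"):
    p,d=optics.capture(n); cv2.imwrite(f"pics/{n}0.png",p[:,:,::-1]); np.save(f"pics/{n}0.npy",d)
    print(n,optics.get_calibration(n))
print(r.sense())
E
```

```text
scene {'intrinsics': array([[442.5717021 ,   0.        , 317.56469967],
       [  0.        , 442.5717021 , 244.39335752],
       [  0.        ,   0.        ,   1.        ]]), 'origin': array([ 925.71251591, -251.94543819,  713.574974  ]), 'orientation': array([-0.28697136,  0.88043097,  0.35806877, -0.11948014])}
top {'intrinsics': array([[602.24318809,   0.        , 321.9153851 ],
       [  0.        , 602.24318809, 237.910024  ],
       [  0.        ,   0.        ,   1.        ]]), 'origin': array([ 525.25436107,   23.90711751, 1018.18047509]), 'orientation': array([ 0.05252432, -0.70222408,  0.70935766, -0.03056532])}
{'time': 0.1, 'joints': array([ 1.23912787,  0.38416842,  0.01637336,  1.37101815, -0.00629952,
        1.38821394, -0.0464877 ]), 'qd': array([ 0.00098352, -0.00047549,  0.00104548, -0.00068855, -0.00017488,
        0.00140811,  0.00110094]), 'effort': array([ 3.51447306e-03, -6.29128361e+01,  8.47675949e-01, -3.72752309e+01,
        1.67805859e-02,  1.06657553e-02,  2.75350465e-05]), 'tool_pos': array([ 165.89382574, -602.15354759,  249.38388643]), 'orientation': array([-8.69622694e-04,  9.90978441e-01,  1.34018492e-01, -1.30355526e-04]), 'contact_force': array([ 1.54204407,  0.2758844 , -0.55961852]), 'moment': array([-0.00205199,  0.02935356, -0.04333907]), 'finger_force': 0.0, 'finger_gap': 85.12401404632926}
```

View pics/top0.png

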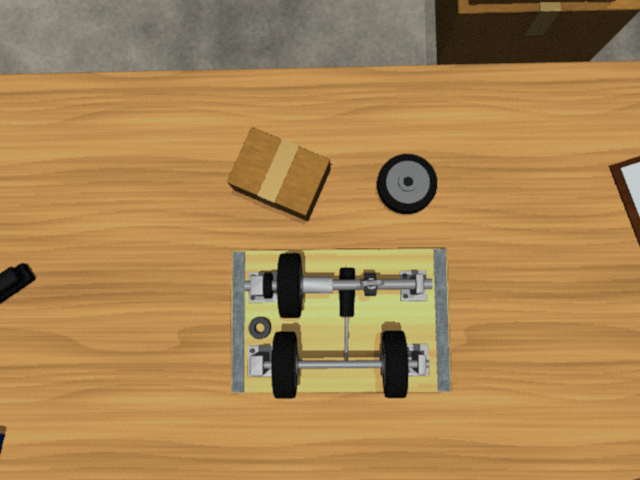

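View pics/scene0.png

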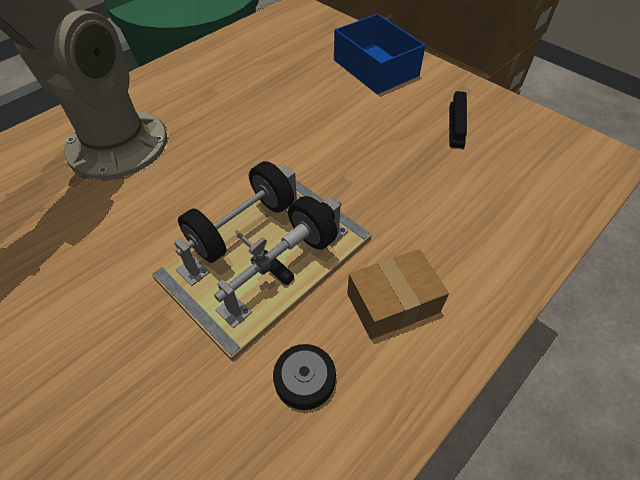

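```bash
cat > h.py <<'E'
import numpy as np
from rig import r, optics
from scipy.spatial.transform import Rotation as R
def cal(n):
    c=optics.get_calibration(n); q=c["orientation"]
    return c["intrinsics"],np.array(c["origin"]),R.from_quat([q[1],q[2],q[3],q[0]]).as_matrix()
def ray(n,u,v,z):
    K,o,M=cal(n); d=M@np.linalg.solve(K,[u,v,1]); return o+d*(z-o[2])/d[2]
def cloud(n,d):
    K,o,M=cal(n); v,u=np.mgrid[:480,:640]
    P=np.stack([(u-K[0,2])/K[0,0]*d,(v-K[1,2])/K[1,1]*d,d],-1)
    return P@M.T+o
def toolrot():
    q=r.sense()["orientation"]; return R.from_quat([q[1],q[2],q[3],q[0]]).as_matrix()
E
python3 - <<'E'
from h import *
import cv2
p=cv2.imread("pics/top0.png"); c=p[235:400,225:455]; 
cv2.imwrite("pics/topc.png",cv2.resize(c[10:75],None,fx=3.4,fy=3.4,interpolation=cv2.INTER_CUBIC))
s=cv2.imread("pics/scene0.png")[170:340,170:360]
cv2.imwrite("pics/scc.png",cv2.resize(s,None,fx=3.4,fy=3.4,interpolation=cv2.INTER_CUBIC))
for n in("top","scene"):
    P=cloud(n,np.load(f"pics/{n}0.npy"))
    if n=="top": print(P[275:294:2,355:390:3,2].round())
    # axle points
    m=(P[...,2]>92)&(P[...,2]<102)&(P[...,0]>380)&(P[...,0]<620)&(abs(P[...,1])<250)
    Q=P[m]; print(n,len(Q))
    m=(P[...,2]>128)&(P[...,2]<155)&(P[...,0]>350)&(P[...,0]<650)&(P[...,1]<60)&(P[...,1]>-160)
    v,u=np.nonzero(m)
    for a in zip(u,v,P[m].round()): 
        if n=="scene" or 340<a[0]<380: print(a[0],a[1],a[2])
for u in(250,432): print(ray("top",u,285,98))
E
```

```text
[[  19.   18.   17.  100.  102.  102.  103.   16.   19.   17.   16.   16.]
 [1018.   20.   21.  105.  105.  105.  104.   18.   21.   21.   15.   21.]
 [  93.   94.   94.  108.  122.  127.  126.   95.  148.  142.   93.   96.]
 [  98.  100.  147.  150.  151.  148.  149.  150.  147.  144.   96.   98.]
 [  98.   98.  146.  150.  150.  152.  148.  148.  148.  144.   97.  100.]
 [  97.   98.  147.  151.  144.  147.  137.  101.   98.   95.   99.   99.]
 [  97.   99.   95.  108.  124.  125.  125.   99.   95.   97.   96.   98.]
 [  93.   90.   91.  105.  108.  109.  108.   99.   19.   18.   21.   16.]
 [  17.   16.   22.  103.  104.  106.  104.   18.   19.   18.   19.   22.]
 [  20.   24.   15.  101.  103.  104.  102.   16.   16.   21.   19.   20.]]
top 2281
377 279 [568. -28. 146.]
378 279 [568. -30. 147.]
379 279 [568. -31. 148.]
365 280 [566. -11. 148.]
366 280 [566. -12. 152.]
367 280 [567. -14. 145.]
368 280 [566. -15. 147.]
369 280 [566. -17. 147.]
370 280 [566. -18. 149.]
371 280 [566. -20. 148.]
372 280 [566. -21. 148.]
373 280 [566. -23. 146.]
374 280 [566. -24. 150.]
375 280 [566. -
[... 20305 characters left out ...]
567. -23. 130.]
249 252 [562. -40. 139.]
250 252 [564. -39. 140.]
251 252 [566. -39. 142.]
252 252 [567. -37. 142.]
253 252 [567. -36. 140.]
254 252 [567. -34. 138.]
255 252 [566. -32. 135.]
256 252 [568. -31. 136.]
257 252 [567. -28. 133.]
258 252 [566. -26. 129.]
259 252 [567. -25. 129.]
250 253 [562. -39. 136.]
251 253 [567. -39. 141.]
252 253 [566. -38. 139.]
253 253 [567. -36. 138.]
254 253 [566. -34. 135.]
255 253 [565. -32. 132.]
256 253 [566. -30. 131.]
257 253 [566. -28. 129.]
252 254 [567. -38. 137.]
253 254 [566. -36. 135.]
254 254 [567. -34. 133.]
255 254 [566. -32. 130.]
256 254 [568. -32. 132.]
[562.85621812 162.8405798   98.        ]
[ 560.22431199 -114.32753188   98.        ]
```

View pics/topc.png

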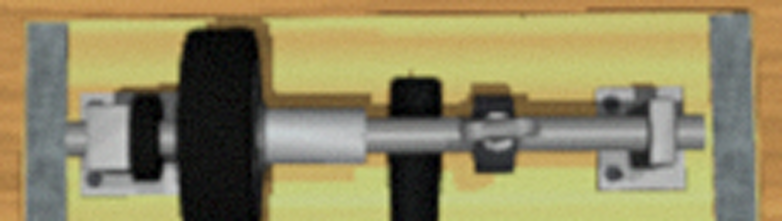

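View pics/scc.png

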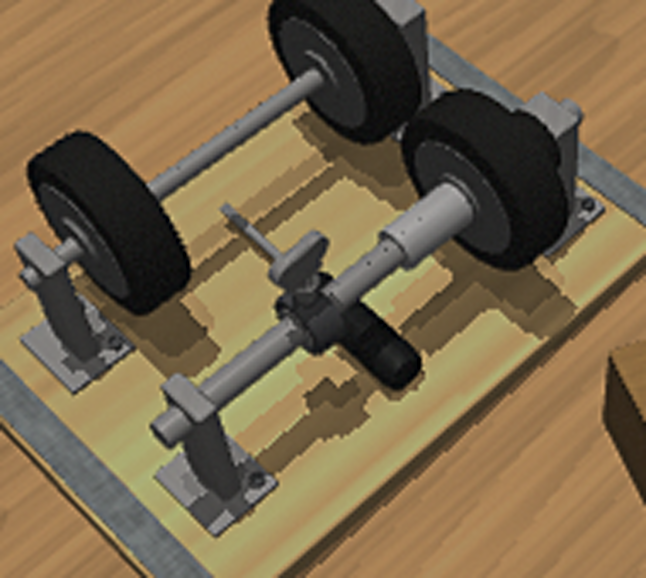

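```bash
cat > tgt.py <<'E'
from h import *
import cv2
def wing(P):
    m=(P[...,2]>143.5)&(P[...,2]<156)&(P[...,0]>540)&(P[...,0]<585)&(P[...,1]<75)&(P[...,1]>-60)
    Q=P[m][:,:2].astype(np.float32); return Q
E
python3 - <<'E'
from tgt import *
for n in("top","scene"):
    P=cloud(n,np.load(f"pics/{n}0.npy"))
    Q=wing(P); (c,s,a)=cv2.minAreaRect(Q); print(n,"wing",len(Q),Q.mean(0),c,s,a)
    w=cv2.fitLine(Q,cv2.DIST_L2,0,.01,.01).ravel(); print(w, "yaw of y axis",np.arctan2(-w[0]*np.sign(w[1]),abs(w[1])))
    # axle: top of bar
    m=(abs(P[...,2]-96)<5)&(abs(P[...,0]-562)<14)&(((P[...,1]>-85)&(P[...,1]<-45))|((P[...,1]>8)&(P[...,1]<40)))
    A=P[m][:,:2].astype(np.float32); w=cv2.fitLine(A,cv2.DIST_HUBER,0,.01,.01).ravel(); print("axle",len(A),w,"yaw",np.arctan2(-w[0]*np.sign(w[1]),abs(w[1])), "x at y=-20",w[2]+w[0]/w[1]*(-20-w[3]))
    # near-wheel tops / z histogram along axle for landmarks
    if n=="top":
        for y in range(-125,165,4):
            k=(abs(P[...,1]-y)<2)&(abs(P[...,0]-562)<5); print(y,int(np.median(P[k][:,2])),end="; ")
s=r.sense();print(toolrot().round(3),s["tool_pos"])
E
```

```text
top wing 127 [563.1088  -19.80629] (563.175537109375, -19.683809280395508) (7.803365707397461, 32.139320373535156) 4.494930267333984
[ 7.072484e-02 -9.974959e-01  5.631089e+02 -1.980629e+01] yaw of y axis 0.07078393
axle 462 [ 1.3833797e-03  9.9999905e-01  5.6303937e+02 -2.6863636e+01] yaw -0.00138338 x at y=-20 563.0489
-125 17;
  return _methods._mean(a, axis=axis, dtype=dtype,
  ret = ret.dtype.type(ret / rcount)
Traceback (most recent call last):
ValueError: cannot convert float NaN to integer
```

apply_moves:
  moves:
    - [[3.1,-2.6,0.1],[0,0,-0.1],1]
    - [[6.2,-5.3,0.3],[0,0,-0.22],1]
    - [[9.4,-7.9,0.5],[0,0,-0.34],1]
    - [[12.5,-10.6,0.7],[0,0,-0.46],1]
    - [[15.7,-13.3,0.8],[0,0,-0.58],1]

```text
time: 0.52
tool_pos: [282.3, -430.8, 241.6]
orientation: [-0.0, 0.91, 0.414, -0.0]
contact_force: [0.1, -1.1, 0.2]
finger_gap: 85.5
finger_force: 0.0
```

```bash
cat > go.py <<'E'
from h import *
import sys
# target x y z yaw(of tool y in world)
x,y,z,a=map(float,sys.argv[1:5]); s=r.sense(); M=toolrot()
d=M.T@(np.array([x,y,z])-s["tool_pos"])
T=np.array([[np.sin(a),np.cos(a),0],[-np.cos(a),np.sin(a),0],[0,0,-1.]]).T  # cols unused order
T=np.stack([[-np.sin(a),np.cos(a),0],[np.cos(a),np.sin(a),0],[0,0,-1]],1)
print("shift cm",(d/10).round(2),"turn",R.from_matrix(M.T@T).as_rotvec().round(3))
print(s["time"],s["tool_pos"].round(1),s["contact_force"].round(1),s["moment"].round(2),s["finger_gap"].round(1),s["finger_force"],s["joints"].round(2))
E
python3 go.py 563 -20 220 0.07
```

```text
shift cm [49.41 -5.8   2.17] turn [-0.001 -0.    -0.786]Traceback (most recent call last):
  File "go.py", line 9, in <module>
    print(s["time"],s["tool_pos"].round(1),s["contact_force"].round(1),s["moment"].round(2),s["finger_gap"].round(1),s["finger_force"],s["joints"].round(2))
                                                                                            ^^^^^^^^^^^^^^^^^^^^^
AttributeError: 'float' object has no attribute 'round'
```

apply_moves:
  moves:
    - [[4.1,-0.5,0.2],[0,0,-0.12],1]
    - [[8.2,-1.0,0.4],[0,0,-0.24],1]
    - [[12.3,-1.4,0.5],[0,0,-0.36],1]
    - [[16.4,-1.9,0.7],[0,0,-0.48],1]
    - [[20.5,-2.4,0.9],[0,0,-0.6],1]

```text
time: 0.93
tool_pos: [399.9, -261.2, 233.2]
orientation: [-0.0, 0.747, 0.665, -0.0]
contact_force: [1.2, -1.2, -0.0]
finger_gap: 85.3
finger_force: 0.0
```

```bash
sed -i 's/s\["finger_gap"\].round(1)/round(s["finger_gap"],1)/' go.py; python3 go.py 563 -20 220 0.07
```

```text
shift cm [25.84 13.4   1.31] turn [-0.     0.    -0.186]
0.9333 [ 399.9 -261.2  233.2] [ 1.2 -1.2 -0. ] [-0.06 -0.02 -0.01] 85.3 0.0 [ 0.88  0.1  -0.39  1.77  0.04  1.28  0.36]
```

apply_moves:
  moves:
    - [[3.7,1.9,0.2],[0,0,-0.05],0.8]
    - [[7.3,3.8,0.4],[0,0,-0.1],0.6]
    - [[11.0,5.7,0.6],[0,0,-0.15],0.5]
    - [[14.6,7.6,0.8],[0,0,-0.186],0.5]
    - [[18.3,9.5,1.0],[0,0,-0.186],0.5]

```text
time: 1.35
tool_pos: [516.5, -91.4, 223.1]
orientation: [0.0, 0.683, 0.73, -0.0]
contact_force: [0.3, -0.6, -0.5]
finger_gap: 42.7
finger_force: 0.0
```

```bash
python3 go.py 563 -20 200 0.07
```

```text
shift cm [6.82 5.11 2.31] turn [-0.     0.    -0.004]
1.35 [516.5 -91.4 223.1] [ 0.3 -0.6 -0.5] [-0.09 -0.02 -0.02] 42.7 0.0 [ 0.6   0.23 -0.56  1.67  0.13  1.28  0.08]
```

apply_moves:
  moves:
    - [[3.4,2.5,1.0],[0,0,0],0.5]
    - [[6.8,5.1,2.0],[0,0,0],0.4]
    - [[6.82,5.11,3.3],[0,0,0],0.4]
    - [[6.82,5.11,3.3],[0,0,0],0.4]
    - [[6.82,5.11,3.3],[0,0,0],0.4]

```text
time: 1.77
tool_pos: [561.9, -21.3, 189.2]
orientation: [-0.001, 0.684, 0.73, -0.001]
contact_force: [-0.3, -0.7, 0.5]
finger_gap: 34.1
finger_force: 0.0
```

```bash
python3 go.py 563 -20 137 0.07;  python3 - <<'E'
from h import *
import cv2
a,d=optics.capture("scene"); b,_=optics.capture("top")
np.save("pics/scene1.npy",d)
f=lambda i:cv2.resize(i,None,fx=3,fy=3,interpolation=cv2.INTER_CUBIC)[:,:,::-1]
cv2.imwrite("pics/m1.png",np.hstack([f(a[180:300,200:330]),f(b[220:340,310:440])]))
E
```

```text
shift cm [0.12 0.13 5.22] turn [-0.003 -0.001 -0.005]
1.7667 [561.9 -21.3 189.2] [-0.3 -0.7  0.5] [-0.04  0.01 -0.02] 34.1 0.0 [ 0.45  0.35 -0.59  1.61  0.2   1.25 -0.11]
```

View pics/m1.png

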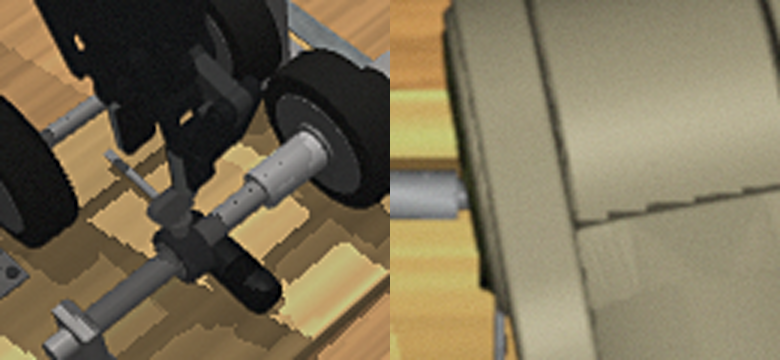

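apply_moves:
  moves:
    - [[0.1,0.1,2.0],[0,0,0],0.4]
    - [[0.1,0.1,4.0],[0,0,0],0.4]
    - [[0.1,0.1,5.1],[0,0,0],0.4]
    - [[0.1,0.1,5.1],[0,0,0],0.4]
    - [[0.1,0.1,5.1],[0,0,0],0.4]

```text
time: 2.28
tool_pos: [563.3, -21.6, 139.8]
orientation: [-0.0, 0.685, 0.729, -0.0]
contact_force: [0.4, 0.8, 0.0]
finger_gap: 34.0
finger_force: 0.0
```

apply_moves:
  moves:
    - [[0,0,0],[0,0,0],0.3]
    - [[0,0,0],[0,0,0],0.2]
    - [[0,0,0],[0,0,0],0.15]
    - [[0,0,0],[0,0,0],0.1]
    - [[0,0,0],[0,0,0],0.0]

```text
time: 2.7
tool_pos: [562.8, -20.7, 140.3]
orientation: [-0.0, 0.684, 0.729, -0.001]
contact_force: [-7.1, -0.5, 8.8]
finger_gap: 6.9
finger_force: 59.8
```

```bash
python3 go.py 563 -20 137 0.07
```

```text
shift cm [0.07 0.02 0.33] turn [-0.001  0.001 -0.006]
2.7 [562.8 -20.7 140.3] [-7.1 -0.5  8.8] [-0.19  1.6   0.05] 6.9 59.79969799518585 [ 0.44  0.39 -0.58  1.67  0.23  1.15 -0.14]
```

apply_moves:
  moves:
    - [[0,-0.07,-0.05],[0,0,-0.1],0]
    - [[0,-0.07,-0.05],[0,0,-0.2],0]
    - [[0,-0.07,-0.05],[0,0,-0.32],0]
    - [[0,-0.07,-0.05],[0,0,-0.44],0]
    - [[0,-0.07,-0.05],[0,0,-0.5],0]

```text
time: 3.12
tool_pos: [562.6, -20.7, 140.2]
orientation: [-0.0, 0.48, 0.877, -0.0]
contact_force: [-1.7, 0.1, 1.6]
finger_gap: 7.2
finger_force: 59.3
```

```bash
python3 go.py 563 -20 137 1.1
```

```text
shift cm [0.04 0.07 0.32] turn [-0.   -0.   -0.53]
3.1167 [562.6 -20.7 140.2] [-1.7  0.1  1.6] [-0.07  0.44 -0.22] 7.2 59.280716478824615 [ 0.51  0.41 -0.67  1.67  0.28  1.16  0.34]
```

apply_moves:
  moves:
    - [[0,0,0],[0,0,-0.12],0]
    - [[0,0,0],[0,0,-0.24],0]
    - [[0,0,0],[0,0,-0.36],0]
    - [[0,0,0],[0,0,-0.48],0]
    - [[0,0,0],[0,0,-0.53],0]

```text
time: 3.53
tool_pos: [562.7, -20.7, 140.2]
orientation: [-0.0, 0.233, 0.972, -0.0]
contact_force: [-1.8, 0.8, 1.2]
finger_gap: 7.0
finger_force: 59.3
```

```bash
python3 go.py 563 20 140 1.1
```

```text
shift cm [1.81 3.64 0.02] turn [-0.    -0.     0.001]
3.5333 [562.7 -20.7 140.2] [-1.8  0.8  1.2] [ 0.05  0.51 -0.17] 7.0 59.34360980987549 [ 0.58  0.44 -0.77  1.67  0.33  1.17  0.83]
```

apply_moves:
  moves:
    - [[0.36,0.71,0],[0,0,0],0]
    - [[0.73,1.43,0],[0,0,0],0]
    - [[1.09,2.14,0],[0,0,0],0]
    - [[1.45,2.85,0],[0,0,0],0]
    - [[1.81,3.56,0],[0,0,0],0]

```text
time: 3.95
tool_pos: [562.8, 20.6, 140.2]
orientation: [-0.0, 0.236, 0.972, -0.0]
contact_force: [-4.8, -1.5, 5.8]
finger_gap: 7.1
finger_force: 59.9
```

```bash
python3 go.py 563 20 140 1.1;  python3 - <<'E'
from h import *
import cv2
a,d=optics.capture("scene"); b,_=optics.capture("top")
f=lambda i:cv2.resize(i,None,fx=3,fy=3,interpolation=cv2.INTER_CUBIC)[:,:,::-1]
cv2.imwrite("pics/m2.png",np.hstack([f(a[170:300,210:345]),f(b[220:350,240:370])]))
print(r.sense()["contact_force"].round(1),r.sense()["tool_pos"].round(1))
E
```

```text
shift cm [-0.05 -0.05  0.02] turn [-0.    -0.    -0.006]
3.95 [562.8  20.6 140.2] [-4.8 -1.5  5.8] [-0.34  1.14 -0.01] 7.1 59.927101135253906 [ 0.52  0.44 -0.78  1.67  0.33  1.17  0.75]
[-4.5  1.4  4.8] [562.8  22.4 140.2]
```

View pics/m2.png

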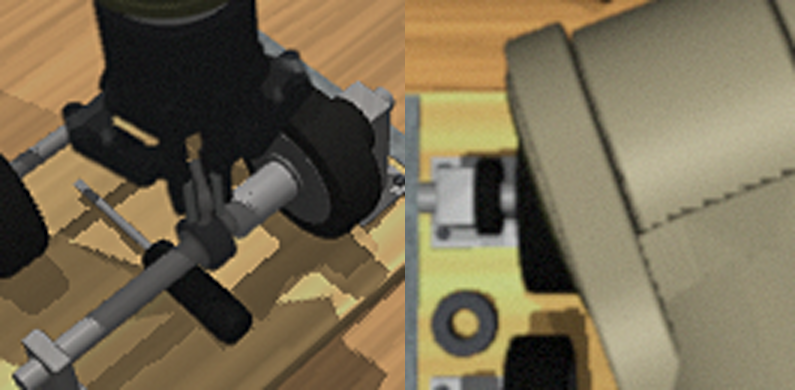

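apply_moves:
  moves:
    - [[0,0,0],[0,0,0],0]
    - [[0,0,0],[0,0,0],0]

```text
time: 4.22
tool_pos: [562.9, 20.4, 140.2]
orientation: [-0.0, 0.236, 0.972, 0.0]
contact_force: [-6.6, 1.6, 6.6]
finger_gap: 6.8
finger_force: 60.0
```

```bash
python3 go.py 563 20 140 1.1
```

```text
shift cm [-0.03 -0.03  0.02] turn [ 0.    -0.    -0.005]
4.2167 [562.9  20.4 140.2] [-6.6  1.6  6.6] [ 0.26  1.34 -0.02] 6.8 60.042884051799774 [ 0.52  0.44 -0.78  1.67  0.33  1.17  0.75]
```

apply_moves:
  moves:
    - [[0.2,0.23,0],[0,0,0],0]
    - [[0.27,0.38,0],[0,0,0],0]
    - [[0.33,0.5,0],[0,0,0],0]
    - [[0.33,0.5,0],[0,0,0],0]
    - [[0.33,0.5,0],[0,0,0],0]

```text
time: 4.63
tool_pos: [562.7, 25.7, 140.2]
orientation: [0.0, 0.236, 0.972, 0.0]
contact_force: [-3.0, -0.3, 5.4]
finger_gap: 7.3
finger_force: 59.8
```

```bash
python3 go.py 563 20 140 1.1
```

```text
shift cm [-0.28 -0.49  0.02] turn [ 0.001  0.    -0.006]
4.6333 [562.7  25.7 140.2] [-3.  -0.3  5.4] [0.02 0.74 0.01] 7.3 59.80634182691574 [ 0.51  0.44 -0.78  1.67  0.33  1.17  0.74]
```

apply_moves:
  moves:
    - [[0.07,0.13,0],[0,0,0],0]
    - [[0.14,0.27,0],[0,0,0],0]
    - [[0.14,0.27,0],[0,0,0],0]
    - [[0.14,0.27,0],[0,0,0],0]

```text
time: 4.97
tool_pos: [562.7, 28.5, 140.2]
orientation: [0.0, 0.236, 0.972, 0.0]
contact_force: [-3.5, 0.0, 5.4]
finger_gap: 7.0
finger_force: 59.9
```

```bash
python3 go.py 563 20 140 1.1
```

```text
shift cm [-0.41 -0.74  0.02] turn [ 0.     0.001 -0.006]
4.9667 [562.7  28.5 140.2] [-3.5  0.   5.4] [-0.13  0.76  0.01] 7.0 59.879212975502014 [ 0.5   0.44 -0.78  1.67  0.33  1.17  0.73]
```

apply_moves:
  moves:
    - [[0.07,0.13,0],[0,0,0],0]
    - [[0.07,0.13,0],[0,0,0],0]
    - [[0.07,0.13,0],[0,0,0],0]

```text
time: 5.22
tool_pos: [562.7, 29.4, 140.2]
orientation: [0.0, 0.236, 0.972, -0.0]
contact_force: [-4.4, -2.1, 5.7]
finger_gap: 6.8
finger_force: 60.0
```

apply_moves:
  moves:
    - [[0.07,0.13,0],[0,0,0],0]
    - [[0.07,0.13,0],[0,0,0],0]
    - [[0.07,0.13,0],[0,0,0],0]

```text
time: 5.47
tool_pos: [562.7, 30.7, 140.1]
orientation: [0.0, 0.237, 0.972, -0.0]
contact_force: [-2.7, -1.4, 5.9]
finger_gap: 6.7
finger_force: 59.9
```

apply_moves:
  moves:
    - [[0.07,0.13,0],[0,0,0],0]
    - [[0.07,0.13,0],[0,0,0],0]
    - [[0.07,0.13,0],[0,0,0],0]

```text
time: 5.72
tool_pos: [562.7, 32.1, 140.2]
orientation: [0.0, 0.237, 0.972, -0.0]
contact_force: [-3.8, -1.7, 6.9]
finger_gap: 7.0
finger_force: 59.9
```

apply_moves:
  moves:
    - [[0.05,0.09,0],[0,0,0],0]
    - [[0.05,0.09,0],[0,0,0],0]
    - [[0.05,0.09,0],[0,0,0],0]

```text
time: 5.97
tool_pos: [562.7, 33.1, 140.2]
orientation: [0.0, 0.237, 0.972, -0.0]
contact_force: [-3.0, -2.1, 6.5]
finger_gap: 7.0
finger_force: 59.9
```

apply_moves:
  moves:
    - [[0.05,0.09,0],[0,0,0],0]
    - [[0.05,0.09,0],[0,0,0],0]
    - [[0.05,0.09,0],[0,0,0],0]

```text
time: 6.22
tool_pos: [562.7, 34.1, 140.2]
orientation: [0.0, 0.237, 0.972, -0.0]
contact_force: [-3.4, -1.7, 5.8]
finger_gap: 6.9
finger_force: 59.9
```

apply_moves:
  moves:
    - [[0.05,0.09,0],[0,0,0],0]
    - [[0.05,0.09,0],[0,0,0],0]
    - [[0.05,0.09,0],[0,0,0],0]

```text
time: 6.47
tool_pos: [562.7, 35.1, 140.2]
orientation: [0.0, 0.237, 0.972, -0.0]
contact_force: [-2.8, -3.3, 6.6]
finger_gap: 6.9
finger_force: 59.9
```

apply_moves:
  moves:
    - [[0.05,0.09,0],[0,0,0],0]
    - [[0.05,0.09,0],[0,0,0],0]
    - [[0.05,0.09,0],[0,0,0],0]

```text
time: 6.72
tool_pos: [562.7, 36.2, 140.2]
orientation: [0.001, 0.237, 0.972, -0.0]
contact_force: [-2.5, -4.1, 5.4]
finger_gap: 6.9
finger_force: 59.9
```

apply_moves:
  moves:
    - [[0.05,0.09,0],[0,0,0],0]
    - [[0.05,0.09,0],[0,0,0],0]
    - [[0.05,0.09,0],[0,0,0],0]

```text
time: 6.97
tool_pos: [562.7, 37.1, 140.2]
orientation: [0.001, 0.237, 0.972, -0.0]
contact_force: [-3.5, -2.0, 5.8]
finger_gap: 7.1
finger_force: 59.9
```

```bash
python3 go.py 563 20 140 1.1;  python3 - <<'E'
from h import *
import cv2
b,_=optics.capture("top"); a,_=optics.capture("scene")
f=lambda i,k:cv2.resize(i,None,fx=k,fy=k,interpolation=cv2.INTER_CUBIC)[:,:,::-1]
cv2.imwrite("pics/m3.png",np.hstack([f(b[255:325,240:300],6),f(a[180:250,260:320],6)]))
E
```

```text
shift cm [-0.81 -1.5   0.02] turn [-0.     0.001 -0.007]
6.9667 [562.7  37.1 140.2] [-3.5 -2.   5.8] [-0.63  0.66 -0.02] 7.1 59.89463567733765 [ 0.49  0.44 -0.79  1.67  0.34  1.17  0.71]
```

View pics/m3.png

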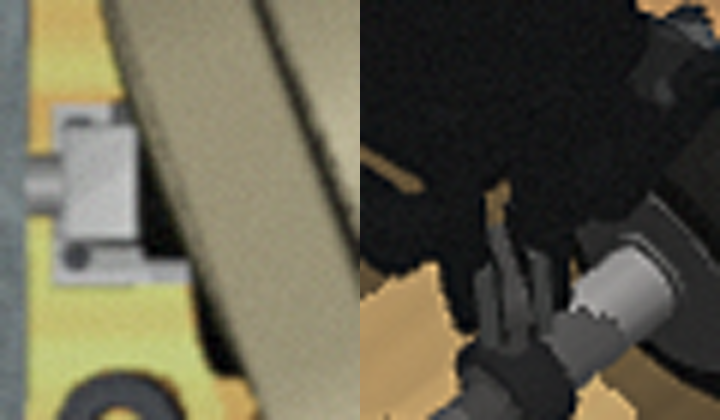

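apply_moves:
  moves:
    - [[0.05,0.09,0],[0,0,0],0]
    - [[0.05,0.09,0],[0,0,0],0]
    - [[0.05,0.09,0],[0,0,0],0]

```text
time: 7.32
tool_pos: [562.7, 37.6, 140.2]
orientation: [0.001, 0.237, 0.972, -0.001]
contact_force: [-2.9, -4.2, 6.2]
finger_gap: 6.9
finger_force: 60.0
```

apply_moves:
  moves:
    - [[0.05,0.09,0],[0,0,0],0]
    - [[0.05,0.09,0],[0,0,0],0]
    - [[0.05,0.09,0],[0,0,0],0]

```text
time: 7.57
tool_pos: [562.7, 38.1, 140.1]
orientation: [0.001, 0.237, 0.971, -0.001]
contact_force: [-2.3, -5.3, 5.8]
finger_gap: 6.9
finger_force: 60.1
```

```bash
python3 go.py 563 20 140 1.1
```

```text
shift cm [-0.86 -1.59  0.02] turn [-0.002  0.002 -0.008]
7.5667 [562.7  38.1 140.1] [-2.3 -5.3  5.8] [-1.23  0.69  0.07] 6.9 60.06264477968216 [ 0.49  0.44 -0.78  1.67  0.34  1.17  0.71]
```

apply_moves:
  moves:
    - [[0.05,0.09,0],[0,0,0],0]
    - [[0.05,0.09,0],[0,0,0],0]
    - [[0.05,0.09,0],[0,0,0],0]
    - [[0.05,0.09,0],[0,0,0],0]

```text
time: 7.9
tool_pos: [562.7, 38.5, 140.2]
orientation: [0.001, 0.237, 0.971, -0.001]
contact_force: [-3.0, -7.3, 7.1]
finger_gap: 6.9
finger_force: 60.1
```

```bash
python3 go.py 563 20 140 1.1
```

```text
shift cm [-0.88 -1.63  0.02] turn [-0.002  0.002 -0.009]
7.9 [562.7  38.5 140.2] [-3.  -7.3  7.1] [-1.54  0.73  0.09] 6.9 60.13910561800003 [ 0.48  0.44 -0.78  1.66  0.34  1.17  0.71]
```

apply_moves:
  moves:
    - [[0.05,0.09,0],[0,0,0],0]
    - [[0.05,0.09,0],[0,0,0],0]
    - [[0.05,0.09,0],[0,0,0],0]
    - [[0.05,0.09,0],[0,0,0],0]

```text
time: 8.23
tool_pos: [562.7, 38.9, 140.1]
orientation: [0.001, 0.238, 0.971, -0.002]
contact_force: [-3.1, -8.0, 7.1]
finger_gap: 6.8
finger_force: 60.2
```

```bash
python3 go.py 563 20 140 1.1
```

```text
shift cm [-0.9  -1.67  0.02] turn [-0.003  0.002 -0.009]
8.2333 [562.7  38.9 140.1] [-3.1 -8.   7.1] [-1.88  0.76  0.05] 6.8 60.233029425144196 [ 0.48  0.44 -0.78  1.66  0.34  1.17  0.7 ]
```

apply_moves:
  moves:
    - [[0.05,0.09,0],[0,0,0],0]
    - [[0.09,0.18,0],[0,0,0],0]
    - [[0.09,0.18,0],[0,0,0],0]
    - [[0.09,0.18,0],[0,0,0],0]
    - [[0.09,0.18,0],[0,0,0],0]

```text
time: 8.65
tool_pos: [562.8, 39.8, 140.2]
orientation: [0.001, 0.238, 0.971, -0.002]
contact_force: [-3.7, -10.8, 8.2]
finger_gap: 7.1
finger_force: 60.5
```

```bash
python3 go.py 563 20 140 1.1
```

```text
shift cm [-0.94 -1.75  0.03] turn [-0.004  0.003 -0.01 ]
8.65 [562.8  39.8 140.2] [ -3.7 -10.8   8.2] [-2.52  0.91  0.09] 7.1 60.50453066825867 [ 0.48  0.44 -0.78  1.66  0.34  1.17  0.7 ]
```

apply_moves:
  moves:
    - [[0,0,0],[0,0,0.12],0]
    - [[0,0,0],[0,0,0.24],0]
    - [[0,0,0],[0,0,0.36],0]
    - [[0,0,0],[0,0,0.36],0]

```text
time: 8.98
tool_pos: [562.7, 39.8, 140.2]
orientation: [0.001, 0.412, 0.911, -0.002]
contact_force: [-3.6, -10.1, 7.7]
finger_gap: 6.7
finger_force: 60.3
```

```bash
python3 go.py 563 20 140 0
```

```text
shift cm [-1.5  -1.29  0.03] turn [-0.001  0.005  0.722]
8.9833 [562.7  39.8 140.2] [ -3.6 -10.1   7.7] [-2.47  0.8  -0.12] 6.7 60.32367378473282 [ 0.43  0.42 -0.71  1.67  0.3   1.16  0.36]
```

apply_moves:
  moves:
    - [[0,0,0],[0,0,0.12],0]
    - [[0,0,0],[0,0,0.24],0]
    - [[0,0,0],[0,0,0.36],0]
    - [[0,0,0],[0,0,0.48],0]
    - [[0,0,0],[0,0,0.6],0]

```text
time: 9.4
tool_pos: [562.6, 39.7, 140.2]
orientation: [0.002, 0.662, 0.75, -0.002]
contact_force: [-3.9, -11.4, 8.4]
finger_gap: 6.9
finger_force: 60.9
```

```bash
python3 go.py 563 20 140 0
```

```text
shift cm [-1.96 -0.21  0.03] turn [0.    0.005 0.124]
9.4 [562.6  39.7 140.2] [ -3.9 -11.4   8.4] [-2.58  0.97  0.37] 6.9 60.88381826877594 [ 0.35  0.4  -0.6   1.67  0.25  1.15 -0.2 ]
```

apply_moves:
  moves:
    - [[0,0,0],[0,0,0.06],0]
    - [[0,0,0],[0,0,0.12],0]
    - [[0,0,0],[0,0,0.12],0]
    - [[0,0,0],[0,0,0.12],0]

```text
time: 9.73
tool_pos: [562.6, 39.7, 140.3]
orientation: [0.002, 0.704, 0.711, -0.002]
contact_force: [-4.7, -11.3, 9.0]
finger_gap: 7.2
finger_force: 60.5
```

```bash
python3 go.py 563 20 140 0
```

```text
shift cm [-1.97  0.02  0.04] turn [0.001 0.005 0.01 ]
9.7333 [562.6  39.7 140.3] [ -4.7 -11.3   9. ] [-2.57  0.97  0.09] 7.2 60.51946431398392 [ 0.33  0.39 -0.58  1.67  0.24  1.15 -0.3 ]
```

apply_moves:
  moves:
    - [[0,0,0],[0,0,0.06],0]
    - [[0,0,0],[0,0,0.06],0]
    - [[0,0,0],[0,0,0.06],0]

```text
time: 9.98
tool_pos: [562.6, 39.7, 140.3]
orientation: [0.002, 0.724, 0.69, -0.002]
contact_force: [-4.3, -12.7, 9.6]
finger_gap: 7.2
finger_force: 67.4
```

```bash
python3 go.py 563 20 140 0
```

```text
shift cm [-1.97  0.14  0.04] turn [ 0.001  0.005 -0.049]
9.9833 [562.6  39.7 140.3] [ -4.3 -12.7   9.6] [-2.69  0.99  0.82] 7.2 67.44424670934677 [ 0.32  0.39 -0.57  1.67  0.23  1.15 -0.36]
```

apply_moves:
  moves:
    - [[-0.15,0,0],[0,0,0],0]
    - [[-0.3,0,0],[0,0,-0.02],0]
    - [[-0.45,0,0],[0,0,-0.03],0]
    - [[-0.45,0,0],[0,0,-0.03],0]
    - [[-0.45,0,0],[0,0,-0.03],0]

```text
time: 10.4
tool_pos: [562.5, 39.2, 140.3]
orientation: [0.001, 0.713, 0.701, 0.0]
contact_force: [-2.1, -1.6, 5.9]
finger_gap: 7.2
finger_force: 60.4
```

```bash
python3 go.py 563 20 140 0
```

```text
shift cm [-1.92  0.08  0.04] turn [ 0.001  0.    -0.016]
10.4 [562.5  39.2 140.3] [-2.1 -1.6  5.9] [-0.44  0.5   0.33] 7.2 60.36973178386688 [ 0.33  0.39 -0.58  1.67  0.23  1.15 -0.32]
```

apply_moves:
  moves:
    - [[0,0,0],[0,0,-0.01],0.1]
    - [[0,0,0],[0,0,-0.01],0.25]
    - [[0,0,0],[0,0,-0.01],0.35]
    - [[0,0,0],[0,0,-0.01],0.35]
    - [[0,0,0],[0,0,-0.01],0.35]

```text
time: 10.82
tool_pos: [561.9, 39.7, 139.6]
orientation: [-0.0, 0.709, 0.705, 0.0]
contact_force: [0.3, -0.1, -0.2]
finger_gap: 30.1
finger_force: 0.0
```

apply_moves:
  moves:
    - [[0,0,-1.0],[0,0,0],0.35]
    - [[0,0,-3.0],[0,0,0],0.35]
    - [[0,0,-6.0],[0,0,0],0.35]
    - [[-4,0,-8.0],[0,0,0],0.35]
    - [[-8,0,-10],[0,0,0],0.35]

```text
time: 11.23
tool_pos: [561.9, -32.5, 239.8]
orientation: [0.0, 0.707, 0.707, 0.001]
contact_force: [2.0, -1.1, 0.2]
finger_gap: 29.8
finger_force: 0.0
```

apply_moves:
  moves:
    - [[-4,0,0],[0,0,0],0.35]
    - [[-8,0,0],[0,0,0],0.35]
    - [[-12,0,0],[0,0,0],0.35]
    - [[-16,0,0],[0,0,0],0.35]
    - [[-20,0,0],[0,0,0],0.35]

```text
time: 11.65
tool_pos: [560.0, -236.9, 238.2]
orientation: [0.001, 0.709, 0.705, 0.0]
contact_force: [0.7, 1.4, -0.5]
finger_gap: 29.8
finger_force: 0.0
```

```bash
python3 - <<'E'
from tgt import *
b,d=optics.capture("top"); cv2.imwrite("pics/m4.png",cv2.resize(b[240:400,225:455],None,fx=3.4,fy=3.4,interpolation=cv2.INTER_CUBIC)[:,:,::-1])
Q=wing(cloud("top",d)); w=cv2.fitLine(Q,cv2.DIST_L2,0,.01,.01).ravel(); print(len(Q),w,np.arctan2(-w[0]*np.sign(w[1]),abs(w[1])),cv2.minAreaRect(Q))
print(r.sense()["contact_force"],r.sense()["time"],r.sense()["tool_pos"])
E
```

```text
128 [ 4.8978726e-04 -9.9999988e-01  5.6324432e+02  3.9455006e+01] 0.00048978726 ((563.365234375, 39.48986053466797), (31.845108032226562, 7.427129745483398), 89.48844909667969)
[-3.51069916 -8.45308824 -0.64380188] 11.7 [ 557.81118852 -248.05901944  237.25457351]
```

View pics/m4.png

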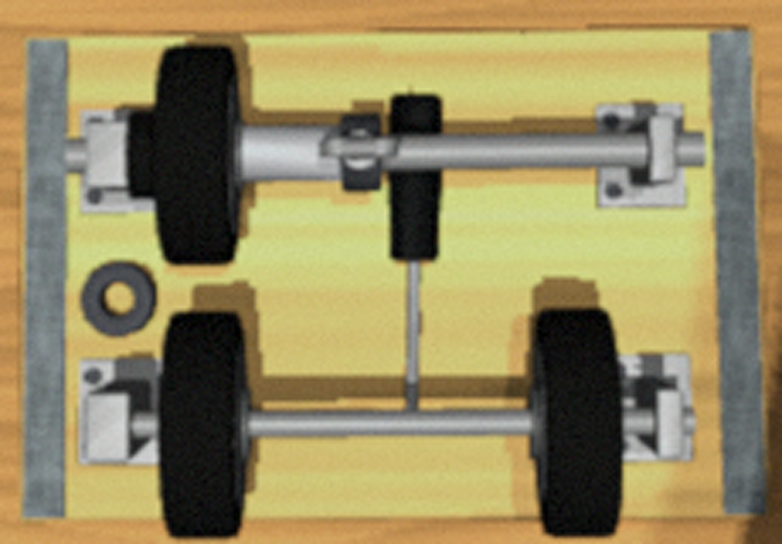

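apply_moves:
  moves:
    - [[0,0,0],[0,0,0],0.35]
    - [[0,0,0],[0,0,0],0.35]
    - [[0,0,0],[0,0,0],0.35]

```text
time: 11.95
tool_pos: [560.7, -233.4, 237.6]
orientation: [-0.0, 0.709, 0.706, 0.001]
contact_force: [0.9, 0.2, -0.2]
finger_gap: 29.8
finger_force: 0.0
```

```bash
python3 -c "
from rig import r
print(r.sense()['contact_force'],r.sense()['qd'].round(3)); print(r.sign_off())"
```

```text
[ 0.85709055  0.2369817  -0.2117058 ] [-0.016 -0.006 -0.009  0.006  0.002 -0.002  0.   ]
the job is handed in; nothing more can be done
None
```

Job handed in at about 12 s: I loosened the thumbscrew, slid the collar about 59 mm until the wheel sat against its washer (roughly 8–9 N on it, estimated from the wrist force), turned the screw tight to its stop, then let go and backed the arm clear without touching anything else.

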